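Bring the phone to the charging pointer and set the charge timer

ROBOT

A 6-joint arm with a two-finger parallel gripper is mounted at the origin on the work surface. World frame = base frame: x ahead of the robot, y to its left, z up, the work surface at z = 0. Lengths are in m, angles in rad, forces in N, time in s.
With the tool pointing down it reaches from about 0.3 to 0.75 m from the base axis. Payload 8.5 kg.
Tool frame: the origin (TCP) lies midway between the tips of the shut fingers; the grasp point (between the pads) lies 19 mm behind it; x points along the fingers, y is the direction in which the jaws open and shut, and the axes are right-handed (so a half turn about x gives the same grasp; the last joint's range is limited). The gripper opens to 88 mm and grips with 3 to 60 N. Pads are 18 mm wide; open, the fingers measure 123 mm over their backs; the gripper's body (75 mm by 187 mm) begins 45 mm behind the grasp point.
Start: joints at [1.116, 0.381, 1.297, -0, 1.464, -0.215], TCP at [0.131, 0.534, 0.239] pointing down, gripper open.
Joint ranges: [-3.11, 3.11], [-0.89, 2.33], [0.22, 2.48], [-1.42, 4.56], [0.17, 2.85], [-2.88, 2.88]. Speed limits (rad/s): [2.39, 2.39, 3.14, 3.14, 3.14, 3.14].

INTERFACE

Orientations are given as [roll, pitch, yaw] about the fixed x, y, z axes, in that order (R = Rz(yaw) Ry(pitch) Rx(roll)).
In Python, from rig import manip gives the robot as it stands. The module is installed in compiled form; this text tells all that it offers.
- The arm moves only by the shell command python3 -m handwheel 'ROWS' [FORCE]. ROWS is JSON, a list of rows, each a list of 3 entries, a list of its own where there are three numbers: the turn, a rotation vector about the tool's x, y, z in rad, then the shift along the tool's x, y, z in mm, then the opening, from 0 (shut) to 1 (fully open). In form: [[[wx, wy, wz], [tx, ty, tz], gripper], ...]. A call has exactly 8 rows; each row is the pose to reach, as a shift and turn from the pose commanded when the call began, along the tool's axes at that moment; what a row does not reach only later rows make up. A row lasts 1/12 s, in which the tool goes at most 41.7 mm and 7.16 degrees, less where a joint would pass 70% of its speed; a pose out of reach is approached as far as the arm can. A call with a gripper value outside its range is refused whole. The fingers move at their own pace and stop on an object; FORCE is the grip in N (left out, the last holds). Time passes only in rows, so rows that repeat a pose let the fingers close, or fill a call up. It gives the time, the measured TCP pose, the force and the opening at its end, in the units of the state.
- manip.get_state(): the state, without advancing time (a new reading comes with each control period).
- manip.get_image(name): name is "scene" or "top" or "wrist"; returns (picture, depth): 480x640x3 uint8, blue, green, red; 480x640 float32, m along the optical axis (not along the pixel's ray), 0 where there is no reading.
- manip.get_calibration(name): a dict with "fx", "fy", "cx", "cy" (pixels), "eye" and "orientation" of the camera in the world. Camera axes: x right, y up, looking along -z (the intrinsics and any distortion apply to the point x, -y, -z); pixel columns grow to the right and rows downward; lengths in m; the calibration is good to about 2 mm. A picture is of the moment at which its call begins: read the wrist's pose just before it. get_calibration takes no time and is no camera call; for the wrist camera it gives the pose at the moment of the call.
- manip.hand_in(): hands the job in, once; it reports no verdict.
Trained networks look in the newest picture that a camera, given by its name, has taken for a name from the list of things; names that differ only in an ending like _2 or _b are one class to them, and where a whole thing is asked for, a point or a joint stands for the part that bears it (a point fixed in the world has none). Each returns a list of dicts, best first, with "confidence" (0 to 1); they miss things now and then, are a little off and sometimes report something else, mostly with a low value. They report only what shows in the picture. A call takes as long as a camera call. They do not tell look-alikes from the thing itself.
- manip.spot_in(camera, thing): "location" ([column, row] in pixels, amid what is visible of it).
- manip.cut_out(camera, thing): "pixels" (480x640 bool, what is visible of it) and "location" ([column, row] in pixels, amid what is visible of it).
The state is a dict: "time": time; "joint_positions": joint angles; "joint_velocities": joint speeds; "tau": joint torques, N m; "tcp_pos": TCP position; "orientation": TCP orientation; "wrist_force": force on the tool from outside, world axes, zero at the start; "wrist_torque": the same for the moment, N m; "opening": finger opening in m.
Only numpy, scipy, OpenCV 4.12 (cv2) and the standard library are available. Lean on these libraries where they do the work, as an engineer would, in place of code of your own. Each camera call takes 0.05 s, during which the arm holds its last target.

TASK

Turn the charging carousel until the bay with the phone in it lines up squarely with the brass pointer on the carousel's stand, leaving everything in its bay. Then set the countdown timer beside it to five clicks: its dial must rest on the fifth short tick clockwise from the long off tick, wherever it stood before. Leave the bowl, the gate key, the tin and the notebook where they are, and let go of everything at the end.

Things in the scene. Friction and masses are not known exactly. Their poses are not given: they have to be found in the camera images.
- carousel_axis (a point): The vertical axis of the charging carousel, on the top face of its wooden tray, 30 mm above the table. The tray is a round brown wooden disc 310 mm across that turns freely both ways without stops; it moves at about 1 N at a post and stays where it is left (no springback). It carries three bays with low walls (9 mm high), 120 degrees apart, and three upright wooden posts near the rim, between the bays.
- front_mark (a point): Fixed point on the stand that the centre of the phone bay must come to: 95 mm from the carousel axis, straight towards the brass pointer. The pointer is a 24 mm wide, 14 mm high brass finger that lies on the table and sticks out some 55 mm past the tray's rim, ending in an upright brass post of diamond outline, 40 mm high, 192 mm from the axis; it points roughly towards the robot.
- phone_bay (a point): Centre of the floor of the bay that holds the phone, 95 mm from the carousel axis; it turns with the tray.
- torch_bay (a point): Centre of the floor of the bay that holds the flashlight, 95 mm from the axis; turns with the tray.
- opener_bay (a point): Centre of the floor of the bay that holds the bottle opener, 95 mm from the axis; turns with the tray.
- post0 (a point): Centre of the top of one of the three rim posts: a round upright wooden post, 16 mm across, 65 mm tall, standing on the tray (top 95 mm above the table), 125 mm from the carousel axis, 60 degrees anticlockwise (seen from above) of the phone bay. The tray can be turned by pinching or pushing any post along its circle.
- post1 (a point): The same for the second post, opposite the phone bay (180 degrees from it).
- post2 (a point): The same for the third post, 60 degrees clockwise of the phone bay.
- phone_mid (a point): Centre of the phone: olive rubber case, dark screen up, 144 x 70 x 11 mm, lying loose in its bay (3 mm play) with its length across the radius. Nothing on the tray is higher than 70 mm above the table except the posts.
- torch_mid (a point): Centre of the flashlight: red plastic, 130 mm long, 40 mm across, lying loose in its bay.
- opener_mid (a point): Centre of the bottle opener: flat stainless steel, 130 x 42 x 7 mm, lying loose in its bay.
- timer_axis (a point): Axis of the timer's dial, on the top face of its fixed white housing (140 x 140 mm, 50 mm high). Round the dial the housing carries 13 black ticks 20 degrees (0.349 rad) apart: the long thick one is off, then twelve short ones clockwise.
- off_tick (a point): Middle of the long thick off tick, 54 mm from the dial's axis.
- dial_grip (a point): On the dial's axis, 80 mm above the table, at the height to grip. The dial is a black disc (80 mm across, top 58 mm above the table) with an upright bar grip on it: 16 mm thick, 66 mm long, centred on the axis, from 58 to 92 mm above the table.
- dial_nose (a point): Tip of the pointed end of the bar grip, 40 mm from the axis, 80 mm above the table; it has a white line on top and shows which tick the dial stands at.
- dial (a joint): Dial angle in rad: 0 at the off tick, growing clockwise seen from above, stops at 0 and 4.19. It clicks into a detent every 0.349 rad (at every tick), needs about 0.1 N m to leave one, and when let go slides into the nearest one. The fifth tick is 1.745.
- bowl: Amber glass bowl, bystander, 124 mm across, 50 mm high; origin at the centre of its underside.
- gate_key: Brass gate key, bystander, 96 mm long, 7 mm thick; origin at the middle of its underside, its length along its x axis.
- tin: Round aluminium tin, bystander, 94 mm across, 35 mm high; origin at the centre of its underside.
- notebook: Blue notebook, bystander, 145 x 100 x 14 mm; origin at the centre of its underside.
Not all that is in view belongs to the job. Of the things shaped like the part that bears opener_mid, the bare steel one is meant. Of the things that look like the part that bears torch_mid, the larger one is meant.

How it is judged:
By the outcome, as a careful person would: the job done as asked, in the order asked, and still so for the second after the job is handed in, with the robot touching nothing.
It also fails if it takes over 72 s, if anything falls off the work surface, if the arm or the gripper's body presses on something with over 40 N, if the wrist force passes 120 N, or if a joint passes its speed limit or range.

## Working session

There is one attempt and no reset: what is moved stays moved. The work goes in short steps, Python scripts to look and compute and a shell command to move; the robot and the scene stay as the last step left them, time stands still between calls to the robot, and variables do not carry over. Pictures are saved under pics/ and viewed, and the job is handed in when it is done.

```bash
mkdir -p pics; ls; cat > h.py <<'E'
import numpy as np, cv2
from rig import manip
from scipy.spatial.transform import Rotation as R
def Rm(o):
    o=np.array(o,float)
    return o if o.shape==(3,3) else R.from_euler('xyz',o).as_matrix()
def px2w(c,u,v,z=None,depth=None):
    d=np.array([(u-c['cx'])/c['fx'],-(v-c['cy'])/c['fy'],-1.0])
    w=Rm(c['orientation'])@d; e=np.array(c['eye'])
    s=depth if depth is not None else (z-e[2])/w[2]
    return e+s*w
def w2px(c,p):
    q=Rm(c['orientation']).T@(np.array(p)-np.array(c['eye']))
    return np.array([c['cx']+c['fx']*q[0]/-q[2], c['cy']-c['fy']*q[1]/-q[2]])
E
python3 - <<'E'
from h import *
print(manip.get_state())
for n in ['scene','top','wrist']:
    c=manip.get_calibration(n); print(n,c)
    im,d=manip.get_image(n); cv2.imwrite(f'pics/{n}0.png',im); np.save(f'pics/{n}0.npy',d)
E
```

```text
pics
{'time': 0.0, 'joint_positions': array([ 1.11571844e+00,  3.81231136e-01,  1.29823160e+00, -4.84612141e-05,
        1.46356735e+00, -2.15331076e-01]), 'joint_velocities': array([-0.00210811,  0.00091899, -0.00035488,  0.00092547,  0.00065508,
        0.001479  ]), 'tau': array([ 6.00379790e-04, -4.37917650e+01, -2.24569613e+01,  7.13881385e-02,
        3.50723870e-02, -1.21231569e-04]), 'tcp_pos': array([0.13051386, 0.53401993, 0.23812872]), 'orientation': array([-1.75262494,  1.56935809, -1.99236653]), 'wrist_force': array([0.67001072, 0.53786419, 0.28136843]), 'wrist_torque': array([ 0.00034167, -0.01600986, -0.01239725]), 'opening': 0.08783848666653017}
scene {'fx': 487.052675514386, 'fy': 487.052675514386, 'cx': 322.60266338304723, 'cy': 236.40880990361356, 'eye': array([1.1726476 , 0.64749807, 0.75610011]), 'orientation': array([ 0.96698299, -0.00343997,  2.48600012])}
top {'fx': 492.8230876992829, 'fy': 492.8230876992829, 'cx': 316.4149616191183, 'cy': 245.23272801806968, 'eye': array([ 0.47172831, -0.15611374,  1.31301179]), 'orientation': array([ 0.07402685,  0.02066122, -1.5959968 ])}
wrist {'fx': 429.5401037093415, 'fy': 429.5401037093415, 'cx': 314.7722218525416, 'cy': 249.0256480240451, 'eye': array([0.05279866, 0.5535765 , 0.38447103]), 'orientation': array([-3.12936850e-01,  1.00467587e-03,  1.33137936e+00])}
```

View pics/top0.png

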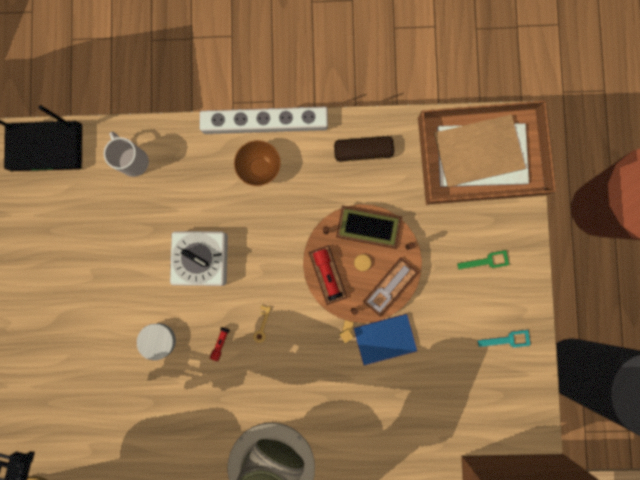

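View pics/scene0.png

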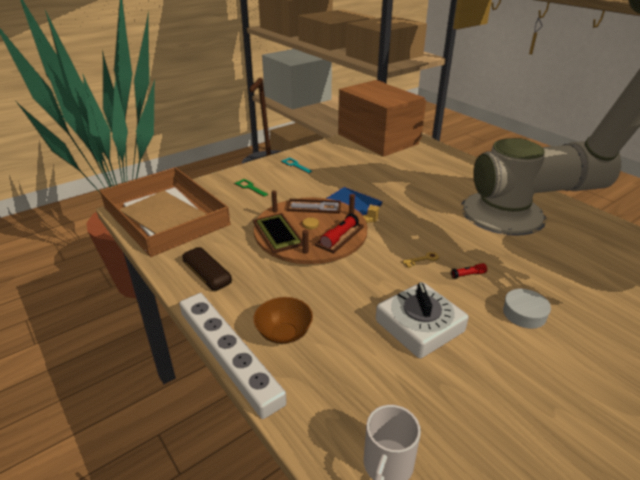

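View pics/wrist0.png

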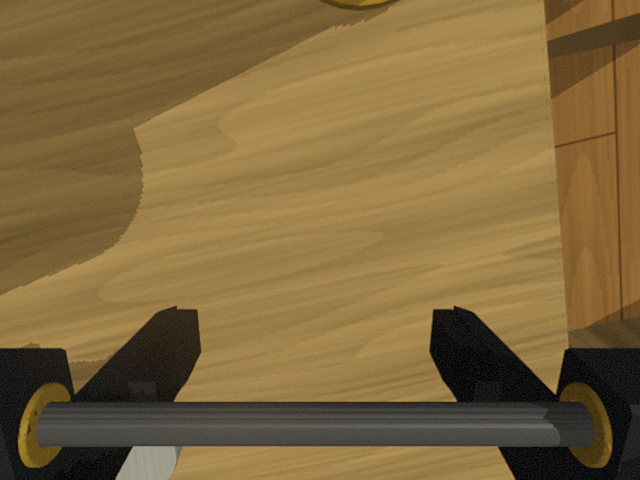

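The top view shows the carousel at about (362,262), the phone at (370,226) on its far side, and the brass pointer at (348,330). The timer is at (198,258). The look-alikes are two coloured openers at (484,262) and (505,339), and a small torch at (220,343). Next I'll measure.

```bash
python3 - <<'E'
from h import *
n='top'; c=manip.get_calibration(n); d=np.load('pics/top0.npy')
for t,z in [('carousel_axis',.03),('phone_mid',.043),('torch_mid',.05),('opener_mid',.04),('post0',.095),('post1',.095),('post2',.095),('front_mark',.014),('timer_axis',.05),('off_tick',.05),('dial_grip',.092),('dial_nose',.092),('bowl',.03),('gate_key',.005),('tin',.035),('notebook',.014)]:
    for r in manip.spot_in(n,t)[:3]:
        u,v=r['location']; dd=d[int(v),int(u)]
        print(t,np.round(r['location'],1),round(r['confidence'],2),np.round(px2w(c,u,v,z=z),3),'depth',np.round(px2w(c,u,v,depth=dd),3))
s=manip.get_state(); print(s['time'])
im=cv2.imread('pics/top0.png'); a=im[190:370,290:440]; cv2.imwrite('pics/c1.png',cv2.resize(a,None,fx=4,fy=3.3,interpolation=3)[:600])
E
```

```text
carousel_axis [346.8 331.6] 0.71 [ 0.343 -0.205  0.03 ] depth [ 0.344 -0.204  0.046]
phone_mid [366.  223.6] 0.77 [ 0.619 -0.262  0.043] depth [ 0.619 -0.262  0.046]
phone_mid [363.6 266.9] 0.66 [ 0.507 -0.252  0.043] depth [ 0.507 -0.252  0.044]
phone_mid [347.8 332.4] 0.45 [ 0.342 -0.207  0.043] depth [ 0.341 -0.207  0.039]
torch_mid [222.2 349.4] 0.89 [0.307 0.114 0.05 ] depth [0.302 0.123 0.007]
torch_mid [328.5 271.6] 0.8 [ 0.498 -0.162  0.05 ] depth [ 0.497 -0.162  0.064]
torch_mid [155.9 340.6] 0.47 [0.333 0.283 0.05 ] depth [0.331 0.29  0.03 ]
opener_mid [509.1 341.7] 0.96 [ 0.309 -0.614  0.04 ] depth [ 0.304 -0.627  0.006]
opener_mid [389.8 289.1] 0.91 [ 0.449 -0.318  0.04 ] depth [ 0.449 -0.317  0.042]
opener_mid [485.7 263.9] 0.71 [ 0.507 -0.565  0.04 ] depth [ 0.508 -0.576  0.006]
post0 [358.5 265.8] 0.84 [ 0.509 -0.236  0.095] depth [ 0.511 -0.239  0.042]
post1 [358.5 265.8] 0.84 [ 0.509 -0.236  0.095] depth [ 0.511 -0.239  0.042]
post2 [358.5 265.8] 0.84 [ 0.509 -0.236  0.095] depth [ 0.511 -0.239  0.042]
front_mark [194.4 260. ] 0.72 [0.538 0.193 0.014] depth [0.534 0.
[... 612 characters left out ...]
[0.541 0.167 0.093]
dial_nose [366.2 223. ] 0.52 [ 0.615 -0.258  0.092] depth [ 0.62  -0.262  0.046]
bowl [259.4 161.8] 0.88 [0.793 0.014 0.03 ] depth [0.799 0.016 0.008]
gate_key [196.5 255.4] 0.7 [0.551 0.189 0.005] depth [0.546 0.171 0.076]
tin [158.1 343.1] 0.6 [0.325 0.283 0.035] depth [0.325 0.283 0.035]
tin [387.3 338.8] 0.56 [ 0.322 -0.307  0.035] depth [ 0.32  -0.31   0.014]
tin [197.3 260.7] 0.42 [0.535 0.18  0.035] depth [0.532 0.164 0.093]
notebook [386.3 340. ] 0.95 [ 0.317 -0.307  0.014] depth [ 0.317 -0.307  0.014]
notebook [359.3 264.8] 0.74 [ 0.514 -0.243  0.014] depth [ 0.513 -0.242  0.04 ]
notebook [327.3 272.7] 0.69 [ 0.496 -0.159  0.014] depth [ 0.495 -0.158  0.065]
0.95
```

View pics/c1.png

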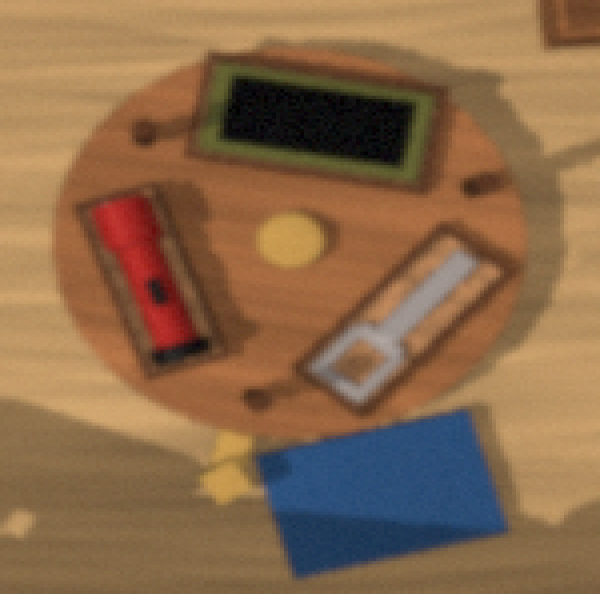

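```bash
cat >> h.py <<'E'
def info():
    s=manip.get_state(); T=Rm(s['orientation']); 
    return s,T,np.array(s['tcp_pos'])
def rel(target,yaw_jaw=None):
    """shift in tool axes mm; optional turn about tool x so that tool y points at world angle (mod pi)"""
    s,T,p=info()
    sh=T.T@(np.array(target)-p)*1000
    out=dict(shift=np.round(sh,1))
    if yaw_jaw is not None:
        # downward tool orientation: x=-z, y=(c,s,0)
        for k in (0,np.pi):
            y=np.array([np.cos(yaw_jaw+k),np.sin(yaw_jaw+k),0]); x=np.array([0,0,-1.]); z=np.cross(x,y)
            Tt=np.stack([x,y,z],1)
            out['rot%d'%k]=np.round(R.from_matrix(T.T@Tt).as_rotvec(),3)
    return out
E
python3 - <<'E'
from h import *
s,T,p=info(); print(np.round(T,3),p,s['joint_positions'])
c=manip.get_calibration('wrist'); Rc=Rm(c['orientation']); print(np.round(T.T@Rc,3), T.T@(c['eye']-p))
print(rel([0.45,-0.2,0.4],0.),)
E
```

```text
[[-0.     0.238  0.971]
 [ 0.     0.971 -0.238]
 [-1.     0.    -0.   ]] [0.13060766 0.53424916 0.23876186] [ 1.11571070e+00  3.80586306e-01  1.29738194e+00  3.45967409e-05
  1.46362935e+00 -2.15268274e-01]
[[-0.     0.308 -0.951]
 [ 1.    -0.    -0.   ]
 [-0.    -0.951 -0.308]] [-0.14621888  0.00033496 -0.08016957]
{'shift': array([-161.3, -637.4,  484.7]), 'rot0': array([ 1.331, -0.   ,  0.   ]), 'rot3': array([-1.811, -0.   , -0.   ])}
```

```bash
python3 -m handwheel '[[[0,0,0],[-100,-498,338],1],[[0,0,0],[-100,-498,338],1],[[0,0,0],[-100,-498,338],1],[[0,0,0],[-100,-498,338],1],[[0,0,0],[-100,-498,338],1],[[0,0,0],[-100,-498,338],1],[[0,0,0],[-100,-498,338],1],[[0,0,0],[-100,-498,338],1]]'
python3 -c "
from h import *
print(rel([.34,-.03,.34],1.4))"
```

```text
time: 1.62
tcp_pos: [0.2452, 0.2244, 0.2939]
orientation: [0.546, 1.57, 0.307]
wrist_force: [1.4, 0.2, 0.4]
opening: 0.0879
{'shift': array([ -46.1, -224.7,  152.3]), 'rot0': array([-0.068,  0.001, -0.   ]), 'rot3': array([ 3.074e+00, -1.000e-03, -1.000e-03])}
```

```bash
python3 -m handwheel '[[[0,0,0],[-46,-225,152],1],[[0,0,0],[-46,-225,152],1],[[0,0,0],[-46,-225,152],1],[[0,0,0],[-46,-225,152],1],[[0,0,0],[-46,-225,152],1],[[0,0,0],[-46,-225,152],1],[[0,0,0],[-46,-225,152],1],[[0,0,0],[-46,-225,152],1]]'
python3 - <<'E'
from h import *
c=manip.get_calibration('wrist'); im,d=manip.get_image('wrist'); cv2.imwrite('pics/w1.png',im); np.savez('pics/w1.npz',d=d,**c); print(c)
E
```

```text
time: 2.28
tcp_pos: [0.341, -0.0324, 0.3398]
orientation: [-0.799, 1.57, -1.044]
wrist_force: [-0.7, 0.9, -0.6]
opening: 0.0881
{'fx': 429.5401037093415, 'fy': 429.5401037093415, 'cx': 314.7722218525416, 'cy': 249.0256480240451, 'eye': array([ 0.26324796, -0.01242308,  0.48593593]), 'orientation': array([-3.14080993e-01,  6.44963299e-04,  1.32620128e+00])}
```

View pics/w1.png

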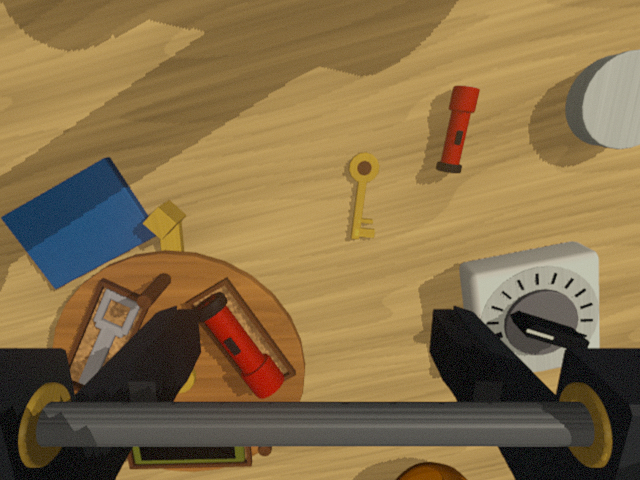

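```bash
python3 -m handwheel '[[[0,0,0],[0,30,240],1],[[0,0,0],[0,30,240],1],[[0,0,0],[0,30,240],1],[[0,0,0],[0,30,240],1],[[0,0,0],[0,30,240],1],[[0,0,0],[0,30,240],1],[[0,0,0],[0,30,240],1],[[0,0,0],[0,30,240],1]]'
python3 - <<'E'
from h import *
c=manip.get_calibration('wrist'); im,d=manip.get_image('wrist'); cv2.imwrite('pics/w2.png',im); np.savez('pics/w2.npz',d=d,**c); print(c)
for t in ['carousel_axis','phone_mid','torch_mid','opener_mid','post0','dial_grip','dial_nose','timer_axis','off_tick']:
    for r in manip.spot_in('wrist',t)[:3]:
        u,v=r['location']; print(t,np.round([u,v,r['confidence']],2),np.round(px2w(c,u,v,depth=d[int(v),int(u)]),3))
E
```

```text
time: 3.0
tcp_pos: [0.5805, -0.0552, 0.3379]
orientation: [3.03, 1.568, 2.792]
wrist_force: [-1.3, -0.3, 0.3]
opening: 0.088
{'fx': 429.5401037093415, 'fy': 429.5401037093415, 'cx': 314.7722218525416, 'cy': 249.0256480240451, 'eye': array([ 0.50301392, -0.03604597,  0.48437296]), 'orientation': array([-3.10620998e-01, -5.08086485e-04,  1.33311783e+00])}
carousel_axis [109.8    7.8    0.77] [ 0.363 -0.207  0.014]
phone_mid [133.4  265.9    0.66] [ 0.613 -0.267  0.041]
torch_mid [188.   129.2    0.61] [ 0.491 -0.155  0.067]
opener_mid [ 32.  120.8   0.9] [ 0.446 -0.311  0.038]
opener_mid [116.9 159.1   0.3] [ 0.501 -0.244  0.038]
post0 [120.1  158.3    0.59] [ 0.501 -0.244  0.03 ]
post0 [5.428e+02 9.890e+01 3.600e-01] [0.54  0.158 0.092]
dial_grip [541.7   98.7    0.58] [0.539 0.157 0.092]
dial_nose [543.8   98.1    0.92] [0.539 0.158 0.093]
timer_axis [533.   96.5   0.7] [0.536 0.149 0.092]
off_tick [531.4   93.2    0.67] [0.532 0.148 0.094]
```

View pics/w2.png

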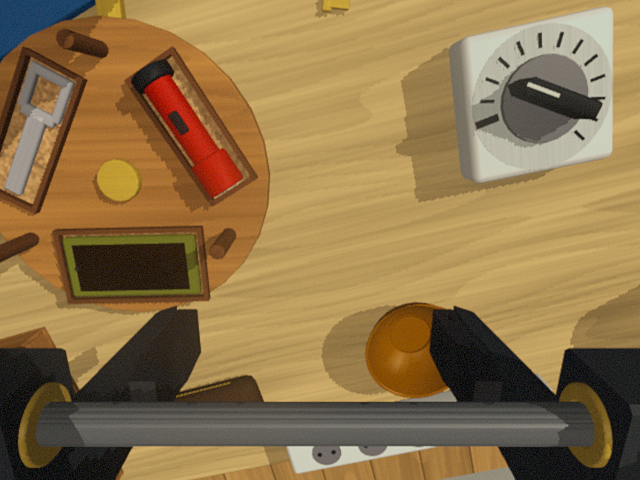

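```bash
cat >> h.py <<'E'
def cloud(c,d):
    v,u=np.mgrid[0:480,0:640]
    D=np.stack([(u-c['cx'])/c['fx'],-(v-c['cy'])/c['fy'],-np.ones_like(u,float)],-1)
    P=(D*d[...,None])@Rm(c['orientation']).T+np.array(c['eye'])
    P[d==0]=np.nan
    return P
def circ(x,y):
    from scipy.optimize import least_squares
    r=least_squares(lambda q:np.hypot(x-q[0],y-q[1])-q[2],[x.mean(),y.mean(),.15],loss='soft_l1',f_scale=.003)
    return r.x
E
cat > m.py <<'E'
from h import *
import sys
def comps(P,zlo,zhi,box,mn=4):
    m=(P[...,2]>zlo)&(P[...,2]<zhi)&(P[...,0]>box[0])&(P[...,0]<box[1])&(P[...,1]>box[2])&(P[...,1]<box[3])
    n,l,st,ce=cv2.connectedComponentsWithStats(m.astype(np.uint8))
    out=[]
    for i in range(1,n):
        if st[i,4]>=mn:
            q=P[l==i]; out.append((st[i,4],np.round(ce[i],1),np.round(np.nanmean(q,0),4),np.round(q.min(0),3),np.round(q.max(0),3)))
    return out
if __name__=='__main__':
    for nm in ['top','w2']:
        if nm=='top': c=manip.get_calibration('top'); d=np.load('pics/top0.npy')
        else: z=np.load('pics/w2.npz'); c={k:z[k] for k in z}; d=z['d']
        P=cloud(c,d)
        print(nm,'posts'); [print(*o) for o in comps(P,.085,.105,(.3,.75,-.42,-.05))]
        print('pointer'); [print(*o) for o in comps(P,.033,.047,(.3,.37,-.27,-.15))]
        print('dial'); [print(*o) for o in comps(P,.080,.1,(.4,.65,.05,.3))]
        print('housing'); [print(*o) for o in comps(P,.044,.056,(.4,.7,.05,.3))]
        # tray: z .022-.045, edge via contour
        m=(P[...,2]>.022)&(P[...,1]<-.05)&(P[...,0]>.355)&(P[...,1]>-.42)&(P[...,0]<.72)
        cs,_=cv2.findContours(m.astype(np.uint8),cv2.RETR_EXTERNAL,cv2.CHAIN_APPROX_NONE)
        k=max(cs,key=cv2.contourArea)[:,0]
        k=k[(k[:,0]>2)&(k[:,0]<637)&(k[:,1]>2)]
        q=np.array([px2w(c,u,v,z=.03) for u,v in k]); print('tray',circ(q[:,0],q[:,1]),len(q))
E
python3 m.py
```

```text
top posts
34 [325.5 229.1] [ 0.6022 -0.1567  0.0943] [ 0.595 -0.163  0.086] [ 0.61 -0.15  0.1 ]
34 [411.3 245.2] [ 0.5565 -0.3676  0.0938] [ 0.55  -0.374  0.086] [ 0.565 -0.361  0.1  ]
32 [354.5 311.5] [ 0.3974 -0.2224  0.0955] [ 0.391 -0.229  0.092] [ 0.404 -0.216  0.103]
pointer
107 [346.1 335.8] [ 0.3331 -0.2021  0.0406] [ 0.317 -0.217  0.034] [ 0.35  -0.187  0.046]
dial
188 [193.1 257.5] [0.5406 0.175  0.0918] [0.519 0.143 0.081] [0.563 0.208 0.098]
housing
2029 [197.9 258.5] [0.5401 0.174  0.0504] [0.47  0.104 0.044] [0.611 0.248 0.056]
5 [188.4 249. ] [0.5647 0.197  0.0552] [0.562 0.193 0.054] [0.567 0.201 0.056]
4 [196.2 253.5] [0.5526 0.1769 0.0548] [0.551 0.175 0.054] [0.554 0.18  0.056]
4 [201.5 254.5] [0.5497 0.1633 0.0549] [0.546 0.162 0.054] [0.554 0.165 0.056]
tray [ 0.51879621 -0.24913307  0.15293603] 338
w2 posts
401 [67.5 39.9] [ 0.4005 -0.2213  0.0934] [ 0.392 -0.23   0.085] [ 0.408 -0.215  0.098]
243 [217.5 250.5] [ 0.6044 -0.156   0.0939] [ 0.598 -0.165  0.085] [ 0.613 -0.149  0.098]
71 [  2.2 255.1] [ 0.561  -0.3622  0.0889] [ 0.554 -0.366  0.085] [ 0.567 -0.36   0.094]
pointer
dial
1795 [559.7  98.2] [0.5426 0.1724 0.0912] [0.52  0.142 0.08 ] [0.567 0.208 0.095]
housing
15537 [535.8  93.3] [0.5383 0.1718 0.0505] [0.473 0.104 0.044] [0.615 0.247 0.056]
tray [ 0.58254469 -0.27086527  0.20762994] 1490
```

```bash
python3 - <<'E'
from h import *
print(rel([.603,-.1565,.13],np.radians(137.8)))
im=cv2.imread('pics/w2.png')[0:320,0:280]; cv2.imwrite('pics/c2.png',cv2.resize(im,None,fx=1.8,fy=1.8))
E
```

```text
{'shift': array([209.8, -91.7,  46.5]), 'rot0': array([-1.074,  0.   ,  0.   ]), 'rot3': array([ 2.067e+00,  0.000e+00, -1.000e-03])}
```

View pics/c2.png

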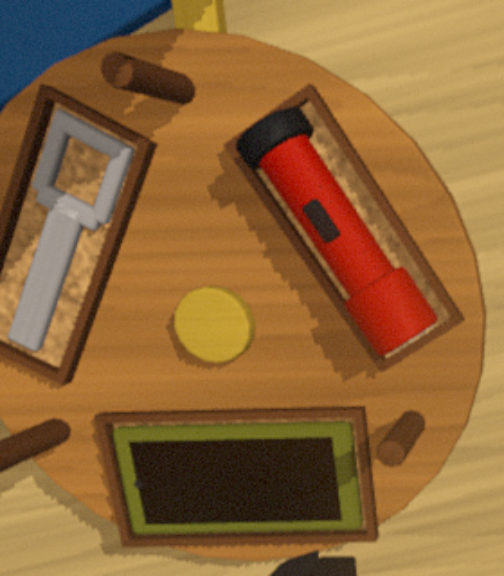

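Candidates (top view pixels):
- **Phone:** the olive-cased one at (370,226). The dark brown case at (363,148) is not it.
- **Torch:** the large one in its bay at (327,272), versus the small one at (220,343).
- **Opener:** the steel one in its bay at (390,288), versus the green and cyan ones at (484,262) and (505,339).
- **Posts:** tops at (325,229), (411,245) and (354,311).

The close crop confirms the choice. I'll take post0 at (217,250) in the wrist view and turn the tray clockwise by about 182°.

```bash
python3 -m handwheel '[[[-0.125,0,0],[100,-46,23],0.4],[[-0.25,0,0],[140,-60,30],0.4],[[-0.375,0,0],[180,-80,40],0.4],[[-0.5,0,0],[200,-92,46],0.4],[[-0.625,0,0],[205,-92,46],0.4],[[-0.75,0,0],[205,-92,46],0.4],[[-0.875,0,0],[205,-92,46],0.4],[[-1.0,0,0],[205,-92,46],0.4]]' 10
python3 - <<'E'
from h import *
print(rel([.603,-.1565,.105],np.radians(137.8)))
c=manip.get_calibration('wrist'); im,d=manip.get_image('wrist'); cv2.imwrite('pics/w3.png',im)
E
```

```text
time: 4.17
tcp_pos: [0.6021, -0.1574, 0.1326]
orientation: [1.929, 1.568, 2.694]
wrist_force: [0.1, -0.4, 1.4]
opening: 0.0371
{'shift': array([27.6, -0.1,  1.3]), 'rot0': array([-0.069, -0.001, -0.003]), 'rot3': array([ 3.072e+00, -5.000e-03,  2.000e-03])}
```

View pics/w3.png

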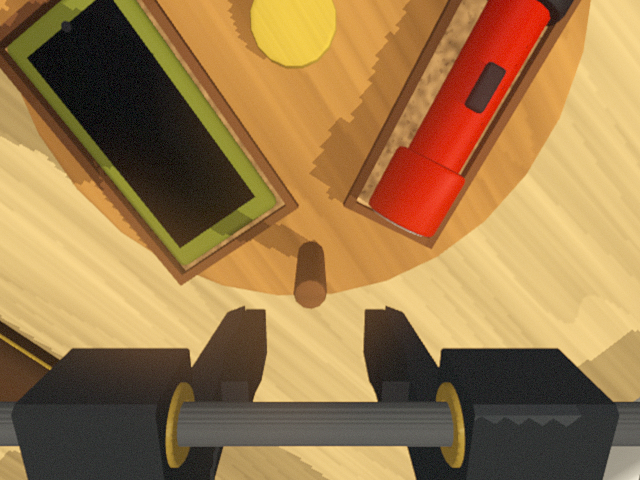

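The post top is at (310,293), centred between the fingers. Descend and grip.

```bash
python3 -m handwheel '[[[-0.07,0,0],[20,0,1],0.4],[[-0.07,0,0],[40,0,1],0.4],[[-0.07,0,0],[60,0,1],0.4],[[-0.07,0,0],[70,0,1],0.4],[[-0.07,0,0],[70,0,1],0.4],[[-0.07,0,0],[70,0,1],0.1],[[-0.07,0,0],[70,0,1],0.1],[[-0.07,0,0],[70,0,1],0.1]]' 10
python3 - <<'E'
from h import *
s,T,p=info(); print(s['opening'],p,s['wrist_force'],s['joint_positions'],np.degrees(np.arctan2(T[1,1],T[0,1])))
for f in (3.8,7.6,11.4,15.2,19,22.8,26.6,30.4): f=np.radians(f); print(round(f,3),[round(-125*np.sin(f),1),round(-125*(1-np.cos(f)),1)])
E
```

```text
time: 4.88
tcp_pos: [0.6041, -0.1564, 0.0658]
orientation: [-1.297, 1.568, -0.467]
wrist_force: [1.6, -0.4, 0.3]
opening: 0.0177
0.017707696181902568 [ 0.60414903 -0.15636892  0.06581332] [ 1.55047901 -0.44005674  0.28015688] [-4.42652963e-01  6.68187113e-01  1.31801117e+00 -7.75517220e-05
  1.15246837e+00 -2.84324182e+00] 137.54534477756167
0.066 [np.float64(-8.3), np.float64(-0.3)]
0.133 [np.float64(-16.5), np.float64(-1.1)]
0.199 [np.float64(-24.7), np.float64(-2.5)]
0.265 [np.float64(-32.8), np.float64(-4.4)]
0.332 [np.float64(-40.7), np.float64(-6.8)]
0.398 [np.float64(-48.4), np.float64(-9.8)]
0.464 [np.float64(-56.0), np.float64(-13.2)]
0.531 [np.float64(-63.3), np.float64(-17.2)]
```

```bash
python3 -m handwheel '[[[0,0,0],[0,0,0],0.1],[[0.033,0,0],[-4.2,-0.1,0],0.1],[[0.1,0,0],[0,-12.5,-0.6],0.1],[[0.166,0,0],[0,-20.7,-1.7],0.1],[[0.232,0,0],[0,-28.7,-3.4],0.1],[[0.298,0,0],[0,-36.7,-5.5],0.1],[[0.365,0,0],[0,-44.6,-8.2],0.1],[[0.431,0,0],[0,-52.2,-11.5],0.1]]' 10
python3 - <<'E'
from h import *
s,T,p=info(); print(s['opening'],p,s['wrist_force'],s['joint_positions'],np.degrees(np.arctan2(T[1,1],T[0,1])))
print(np.degrees(np.arctan2(p[1]+.249,p[0]-.519)),np.hypot(p[1]+.249,p[0]-.519))
E
```

```text
time: 5.55
tcp_pos: [0.6356, -0.1997, 0.0659]
orientation: [-0.478, 1.567, -0.082]
wrist_force: [3.6, 3.4, 2.5]
opening: 0.0153
0.015311403317424222 [ 0.63557905 -0.19966897  0.06587914] [3.64652974 3.36712249 2.48616763] [-4.82244158e-01  7.30759264e-01  1.18010018e+00  1.54413560e-03
  1.22729301e+00 -2.44952517e+00] 112.68708287926736
22.93590482241703 0.1265868311303798
```

Row 2 of that call had its shift in the wrong slot, a 4 mm lift for one row. It did no harm. Continuing.

```bash
python3 -m handwheel '[[[0.066,0,0],[0,-8.3,-0.3],0.1],[[0.133,0,0],[0,-16.5,-1.1],0.1],[[0.199,0,0],[0,-24.7,-2.5],0.1],[[0.265,0,0],[0,-32.8,-4.4],0.1],[[0.332,0,0],[0,-40.7,-6.8],0.1],[[0.398,0,0],[0,-48.4,-9.8],0.1],[[0.464,0,0],[0,-56.0,-13.2],0.1],[[0.531,0,0],[0,-63.3,-17.2],0.1]]' 10
python3 - <<'E'
from h import *
s,T,p=info(); print(s['opening'],p,s['wrist_force'],s['joint_positions'],np.degrees(np.arctan2(T[1,1],T[0,1])))
print(np.degrees(np.arctan2(p[1]+.249,p[0]-.519)),np.hypot(p[1]+.249,p[0]-.519))
im,d=manip.get_image('top'); cv2.imwrite('pics/t2.png',im[150:400,250:480])
im,d=manip.get_image('scene'); cv2.imwrite('pics/s2.png',im)
E
```

```text
time: 6.22
tcp_pos: [0.6452, -0.2652, 0.0659]
orientation: [-0.124, 1.564, -0.259]
wrist_force: [8.6, -0.1, 0.6]
opening: 0.0158
0.01584546948195655 [ 0.64519401 -0.26517285  0.06592651] [ 8.60380334 -0.08968282  0.58708163] [-0.55992509  0.77919589  1.07259255  0.00207493  1.28338413 -1.99639172] 82.26998142077332
-7.303136550390148 0.12722613616796508
```

View pics/s2.png

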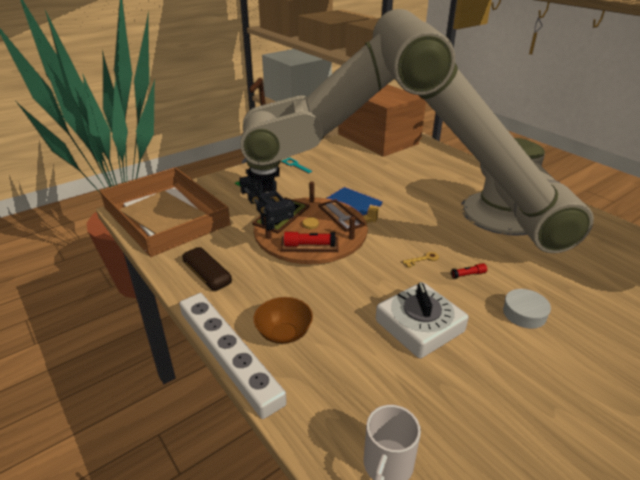

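The tray turns and everything stays in place. Radial force is 8.6 N, so I'll ease outward slightly as I go on.

```bash
python3 -m handwheel '[[[0.066,0,0],[0,-8.3,0.5],0.1],[[0.133,0,0],[0,-16.5,0],0.1],[[0.199,0,0],[0,-24.7,-1.3],0.1],[[0.265,0,0],[0,-32.8,-3.2],0.1],[[0.332,0,0],[0,-40.7,-5.6],0.1],[[0.398,0,0],[0,-48.4,-8.6],0.1],[[0.464,0,0],[0,-56.0,-12],0.1],[[0.531,0,0],[0,-63.3,-16],0.1]]' 8
python3 - <<'E'
from h import *
s,T,p=info(); print(s['opening'],p,s['wrist_force'],s['joint_positions'],np.degrees(np.arctan2(T[1,1],T[0,1])))
print(np.degrees(np.arctan2(p[1]+.249,p[0]-.519)),np.hypot(p[1]+.249,p[0]-.519),T.T@s['wrist_force'])
E
python3 -m handwheel '[[[0.066,0,0],[0,-8.3,-0.3],0.1],[[0.133,0,0],[0,-16.5,-1.1],0.1],[[0.199,0,0],[0,-24.7,-2.5],0.1],[[0.265,0,0],[0,-32.8,-4.4],0.1],[[0.332,0,0],[0,-40.7,-6.8],0.1],[[0.398,0,0],[0,-48.4,-9.8],0.1],[[0.464,0,0],[0,-56.0,-13.2],0.1],[[0.531,0,0],[0,-63.3,-17.2],0.1]]' 8
python3 - <<'E'
from h import *
s,T,p=info(); print(s['opening'],p,s['wrist_force'],s['joint_positions'],np.degrees(np.arctan2(T[1,1],T[0,1])))
print(np.degrees(np.arctan2(p[1]+.249,p[0]-.519)),np.hypot(p[1]+.249,p[0]-.519),T.T@s['wrist_force'])
E
```

```text
time: 6.98
tcp_pos: [0.6199, -0.3265, 0.0659]
orientation: [0.091, 1.566, -0.575]
wrist_force: [5.0, -1.1, 1.3]
opening: 0.0158
0.015763479600508615 [ 0.61988122 -0.32649785  0.0659129 ] [ 4.96038556 -1.0523974   1.26804831] [-6.53437687e-01  7.84861651e-01  1.06002615e+00  4.11961047e-04
  1.29166582e+00 -1.55807399e+00] 51.82546246970852
-37.53179038941855 0.12721217487941153 [-1.24409858  2.23907243  4.55627975]
time: 7.65
tcp_pos: [0.567, -0.3663, 0.0659]
orientation: [0.388, 1.565, -0.809]
wrist_force: [3.0, -3.8, 1.5]
opening: 0.0158
0.015807755866500774 [ 0.56695066 -0.366327    0.06590186] [ 2.99462507 -3.82162367  1.54844129] [-7.48495817e-01  7.43784173e-01  1.15122569e+00 -3.44702349e-04
  1.24121901e+00 -1.12156979e+00] 21.382195901457884
-67.77053712366589 0.1267473516927508 [-1.52245126  1.39833462  4.65801027]
```

```bash
python3 -m handwheel '[[[0.066,0,0],[0,-8.3,-0.3],0.1],[[0.133,0,0],[0,-16.5,-1.1],0.1],[[0.199,0,0],[0,-24.7,-2.5],0.1],[[0.265,0,0],[0,-32.8,-4.4],0.1],[[0.332,0,0],[0,-40.7,-6.8],0.1],[[0.398,0,0],[0,-48.4,-9.8],0.1],[[0.464,0,0],[0,-56.0,-13.2],0.1],[[0.531,0,0],[0,-63.3,-17.2],0.1]]' 8
python3 - <<'E'
from h import *
s,T,p=info(); print(s['opening'],p,s['wrist_force'],s['joint_positions'],np.degrees(np.arctan2(T[1,1],T[0,1])))
print(np.degrees(np.arctan2(p[1]+.249,p[0]-.519)),np.hypot(p[1]+.249,p[0]-.519),T.T@s['wrist_force'])
c=manip.get_calibration('top')
im,d=manip.get_image('top'); cv2.imwrite('pics/t3.png',im)
from m import comps
P=cloud(c,d); [print(*o) for o in comps(P,.085,.105,(.3,.75,-.42,-.05))]
[print(*o) for o in comps(P,.033,.047,(.3,.37,-.27,-.15))]
E
```

```text
time: 8.32
tcp_pos: [0.5013, -0.3736, 0.0659]
orientation: [0.751, 1.566, -0.978]
wrist_force: [1.1, -3.4, 2.3]
opening: 0.0152
0.015231380785085426 [ 0.50129853 -0.3735743   0.06585862] [ 1.06138258 -3.38312619  2.33588222] [-8.29211846e-01  6.69178743e-01  1.31568270e+00 -7.71573536e-04
  1.15201712e+00 -6.70972073e-01] -9.048264734069702
-98.08734023444504 0.12582566467404954 [-2.31965636  1.58781707  3.18220881]
32 [344.4 215.6] [ 0.6349 -0.2047  0.0946] [ 0.627 -0.211  0.086] [ 0.642 -0.199  0.1  ]
37 [333. 302.] [ 0.4218 -0.1704  0.095 ] [ 0.414 -0.178  0.087] [ 0.429 -0.163  0.099]
```

View pics/t3.png

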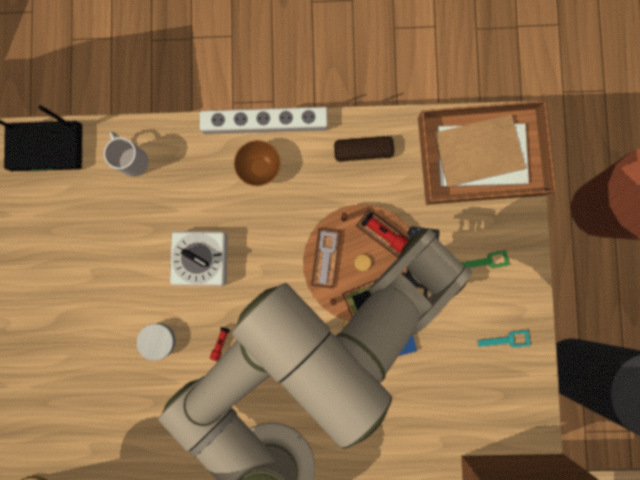

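In the top view post1 is at (344,216) and post2 at (333,302), which puts the phone bay at 200.9° against a pointer direction of 165.9°. That leaves 35° clockwise.

```bash
python3 -m handwheel '[[[0.087,0,0],[0,-10.9,-0.5],0.1],[[0.175,0,0],[0,-21.7,-1.9],0.1],[[0.262,0,0],[0,-32.4,-4.3],0.1],[[0.349,0,0],[0,-42.8,-7.5],0.1],[[0.436,0,0],[0,-52.8,-11.7],0.1],[[0.524,0,0],[0,-62.5,-16.7],0.1],[[0.585,0,0],[0,-69,-20.8],0.1],[[0.611,0,0],[0,-71.7,-22.6],0.1]]' 8
cat > chk.py <<'E'
from h import *
from m import comps
import sys
tag=sys.argv[1]
s,T,p=info(); print(s['time'],s['opening'],p,s['wrist_force'])
c=manip.get_calibration('top')
im,d=manip.get_image('top'); cv2.imwrite(f'pics/t{tag}.png',im)
P=cloud(c,d); A=np.array([.5187,-.2489])
for o in comps(P,.085,.105,(.3,.75,-.42,-.05)):
    q=o[2][:2]-A; print(*o[:3], 'ang',np.degrees(np.arctan2(q[1],q[0])),'r',np.hypot(*q))
for o in comps(P,.033,.047,(.3,.355,-.27,-.15)):
    q=o[2][:2]-A; print('ptr',*o, 'ang',np.degrees(np.arctan2(q[1],q[0])),'r',np.hypot(*q))
E
python3 chk.py 4; python3 -c "
from h import *
s,T,p=info();print(s['joint_positions'],np.degrees(np.arctan2(p[1]+.249,p[0]-.519)))"
```

```text
time: 9.03
tcp_pos: [0.4334, -0.3392, 0.0658]
orientation: [1.17, 1.568, -1.168]
wrist_force: [-1.3, -2.7, 5.0]
opening: 0.0153
9.0333 0.015326523875504094 [ 0.43342975 -0.33918555  0.06582011] [-1.27258401 -2.66021938  4.95880398]
31 [374.6 213.1] [ 0.6389 -0.2798  0.0941] ang -14.41694071935324 r 0.12410821890592094
32 [315.5 276.5] [ 0.4854 -0.129   0.0946] ang 105.52164634413339 r 0.12443833814383735
ptr 67 [344.8 334.3] [ 0.3369 -0.1989  0.04  ] [ 0.322 -0.212  0.035] [ 0.35  -0.187  0.045] ang 164.6222837606471 r 0.1885503646244155
[-8.78769863e-01  5.65657475e-01  1.54103974e+00 -1.07290533e-03
  1.03279132e+00 -1.10506855e-01] -133.6361511695868
```

Phone bay is at about 165.6°. Release, lift, and look.

```bash
python3 -m handwheel '[[[0,0,0],[0,0,0],0.4],[[0,0,0],[0,0,0],0.4],[[0,0,0],[0,0,0],0.4],[[0,0,0],[0,0,0],0.4],[[0,0,0],[-20,0,0],0.4],[[0,0,0],[-60,0,0],0.4],[[0,0,0],[-100,0,0],0.4],[[0,0,0],[-140,0,0],0.4]]'
python3 chk.py 5
python3 - <<'E'
from h import *
c=manip.get_calibration('wrist'); im,d=manip.get_image('wrist'); cv2.imwrite('pics/w5.png',im); np.savez('pics/w5.npz',d=d,**c)
s,T,p=info(); print(np.degrees(np.arctan2(T[1,1],T[0,1])),s['joint_positions'])
E
```

```text
time: 9.75
tcp_pos: [0.4335, -0.3383, 0.2059]
orientation: [-1.765, 1.57, 2.182]
wrist_force: [1.4, -1.2, -0.2]
opening: 0.0349
9.75 0.03491421477720272 [ 0.43349935 -0.33827199  0.20590585] [ 1.3911668  -1.15722832 -0.1556239 ]
34 [374.6 213.2] [ 0.6388 -0.28    0.0938] ang -14.517897521322084 r 0.12406135578817441
31 [315.6 276.5] [ 0.4854 -0.1292  0.0951] ang 105.54632727307909 r 0.12424564378681453
ptr 101 [346.1 335.8] [ 0.3332 -0.2021  0.0406] [ 0.317 -0.217  0.034] [ 0.35  -0.187  0.046] ang 165.84027443982183 r 0.19131254532831876
-43.79959212732709 [-8.77840470e-01  4.01893519e-01  1.34800405e+00  1.40041332e-04
  1.38008489e+00 -1.13412326e-01]
```

View pics/w5.png

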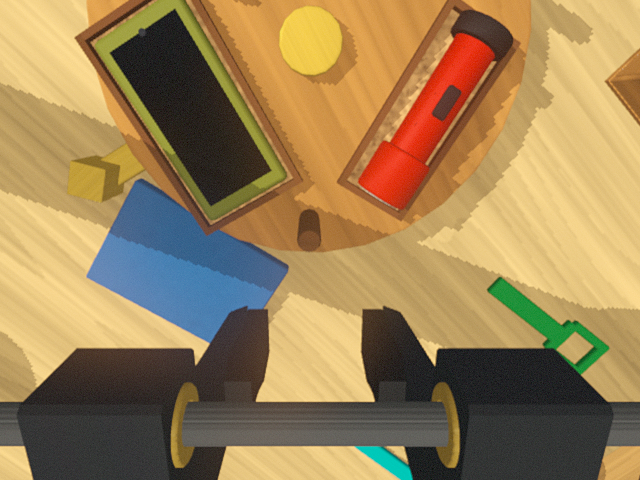

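View pics/t5.png

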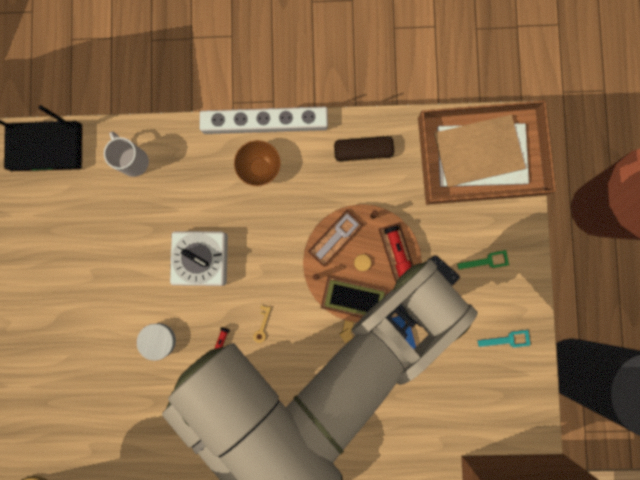

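The tray now sits with the phone bay toward the pointer, and nothing has shifted out of its bay. Cross-check with the wrist view: cap at (311,40), pointer post at (93,183).

```bash
python3 - <<'E'
from h import *
from m import comps
z=np.load('pics/w5.npz'); c={k:z[k] for k in z}; d=z['d']; P=cloud(c,d)
im=cv2.imread('pics/w5.png')
for o in comps(P,.088,.102,(.3,.75,-.42,-.05),20): print('post',*o)
for o in comps(P,.034,.047,(.3,.36,-.27,-.15),20): print('ptr',*o)
# cap: yellow pixels near
hsv=cv2.cvtColor(im,cv2.COLOR_BGR2HSV)
m=np.zeros((480,640),np.uint8); m[0:90,265:355]=1
m&=((hsv[...,0]>22)&(hsv[...,0]<34)&(hsv[...,1]>150)).astype(np.uint8)
q=P[m>0]; print('cap',np.nanmedian(q,0),np.nanmin(q,0),np.nanmax(q,0))
A=(np.nanmin(q,0)+np.nanmax(q,0))/2
# phone outline: olive+dark
ph=manip.cut_out('wrist','phone_mid')[0]; r=cv2.minAreaRect(cv2.findNonZero(ph['pixels'].astype(np.uint8))); print(ph['confidence'],r)
pts=np.array([px2w(c,u,v,z=.044) for u,v in cv2.boxPoints(r)]); print(pts[:,:2]); ctr=pts.mean(0)
e=pts[1]-pts[0]; print([np.degrees(np.arctan2(*(pts[i+1]-pts[i])[[1,0]])) for i in range(3)],[np.linalg.norm(pts[i+1]-pts[i]) for i in range(3)])
print('phone ang',np.degrees(np.arctan2(ctr[1]-A[1],ctr[0]-A[0])),ctr)
E
```

```text
post 472 [308.5 239.5] [ 0.4338 -0.3379  0.0944] [ 0.426 -0.346  0.088] [ 0.441 -0.331  0.097]
ptr 1385 [ 87.1 181.1] [ 0.3359 -0.2033  0.0397] [ 0.318 -0.22   0.034] [ 0.352 -0.186  0.042]
cap [ 0.52093034 -0.24882499  0.0423362 ] [ 0.50006284 -0.2703294   0.03899593] [ 0.54145169 -0.2283769   0.04477326]
0.75 ((191.27003479003906, 107.62481689453125), (220.38369750976562, 102.44966888427734), 58.49573516845703)
[[ 0.4148479  -0.14864577]
 [ 0.4805539  -0.16806393]
 [ 0.44929159 -0.30505438]
 [ 0.37310079 -0.28788445]]
[np.float64(-16.46404422523522), np.float64(-102.85520537414456), np.float64(167.30029057141928)] [np.float64(0.06851527888439533), np.float64(0.14051233205044902), np.float64(0.07810150319557549)]
phone ang 166.48829532094675 [ 0.42944854 -0.22741213  0.044     ]
```

```bash
python3 - <<'E'
from h import *
z=np.load('pics/w2.npz'); c={k:z[k] for k in z}; d=z['d']; P=cloud(c,d)
m=(P[...,2]>.087)&(P[...,2]<.1)&(P[...,0]>.4)&(P[...,0]<.65)&(P[...,1]>.05)&(P[...,1]<.3)
q=P[m][:,:2]; mu=q.mean(0); w,V=np.linalg.eigh(np.cov((q-mu).T)); a=V[:,1]; t=(q-mu)@a
print(mu,w,a,np.degrees(np.arctan2(a[1],a[0])),t.min(),t.max(), ((q-mu)@V[:,0]).min(),((q-mu)@V[:,0]).max())
im=cv2.imread('pics/w2.png')[0:200,430:640]; cv2.imwrite('pics/c3.png',cv2.resize(im,None,fx=3,fy=3,interpolation=2))
print(rel([.64,.17,.27],np.radians(90)))
E
```

```text
[0.5427988  0.17361328] [2.08201675e-05 4.16021512e-04] [0.53056109 0.8476467 ] 57.95662659809347 -0.03715656009090966 0.03688849606373919 -0.007631237962334418 0.008866202962721285
{'shift': array([ -64.5, -203.8, -509.8]), 'rot0': array([-2.335e+00,  7.000e-03, -2.000e-03]), 'rot3': array([ 0.806, -0.002, -0.006])}
```

View pics/c3.png

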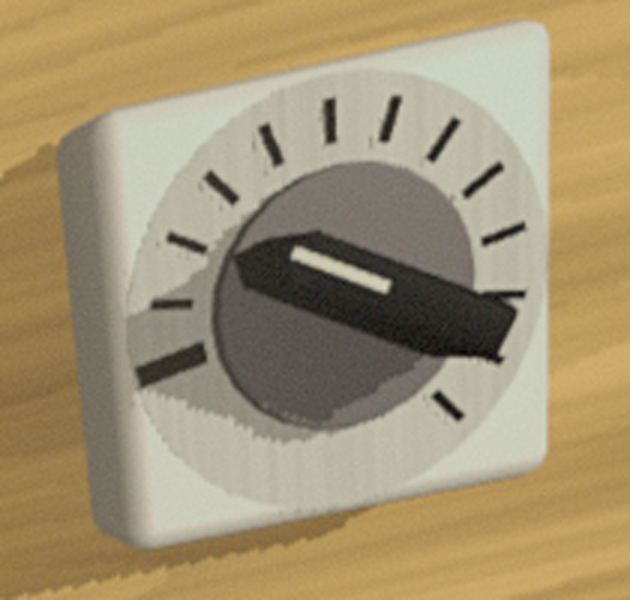

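```bash
python3 - <<'E'
from h import *
z=np.load('pics/w2.npz'); c={k:z[k] for k in z}
t=np.array([[172,366],[172,304],[187,244],[221,187],[271,145],[330,120],[391,117],[444,139],[483,180],[504,234],[505,295],[488,355],[448,405]])
w=np.array([px2w(c,u/3+430,v/3,z=.05) for u,v in t])
f=circ(w[1:,0],w[1:,1]); print(f)
A=w[:,:2]-f[:2]; print(np.round(np.degrees(np.arctan2(A[:,1],A[:,0])),1),np.round(np.hypot(*A.T),4))
E
```

```text
[0.5442806  0.17834019 0.05294043]
[ -81.6 -102.1 -121.7 -141.9 -161.7  178.3  158.1  138.1  118.    98.
   77.8   58.    38. ] [0.0544 0.0528 0.0529 0.0532 0.0529 0.053  0.0532 0.0528 0.0526 0.0526
 0.0529 0.0539 0.0525]
```

The dial nose points at about −122° in the world. The off tick is at −81.6°, with a short tick every −20°, so the dial stands at tick 2. Tick 5 is 60° further clockwise. I'll move over to the timer.

```bash
python3 - <<'E'
from h import *
print(rel([.544,.178,.19],np.radians(-32)))
E
```

```text
{'shift': array([  15.1, -279.1, -449.2]), 'rot0': array([-0.206,  0.001, -0.006]), 'rot3': array([ 2.936e+00, -9.000e-03, -2.000e-03])}
```

```bash
python3 -m handwheel '[[[0,0,0],[0,-279,-449],0.5],[[0,0,0],[0,-279,-449],0.5],[[-0.1,0,0],[0,-279,-449],0.5],[[-0.2,0,0],[0,-279,-449],0.5],[[-0.2,0,0],[0,-279,-449],0.5],[[-0.2,0,0],[0,-279,-449],0.5],[[-0.2,0,0],[0,-279,-449],0.5],[[-0.2,0,0],[0,-279,-449],0.5]]'
python3 - <<'E'
from h import *
print(rel([.544,.178,.19],np.radians(-32)))
E
```

```text
time: 10.57
tcp_pos: [0.5023, -0.0104, 0.2029]
orientation: [-1.283, 1.568, 2.864]
wrist_force: [0.3, -0.7, -0.3]
opening: 0.044
{'shift': array([  13. ,  -65.6, -181.4]), 'rot0': array([-0.006,  0.001,  0.003]), 'rot3': array([ 3.135e+00,  4.000e-03, -1.000e-03])}
```

```bash
python3 -m handwheel '[[[0,0,0],[10,-66,-181],0.5],[[0,0,0],[10,-66,-181],0.5],[[0,0,0],[10,-66,-181],0.5],[[0,0,0],[10,-66,-181],0.5],[[0,0,0],[10,-66,-181],0.5],[[0,0,0],[10,-66,-181],0.5],[[0,0,0],[10,-66,-181],0.5],[[0,0,0],[10,-66,-181],0.5]]'
python3 chk.py 6
python3 - <<'E'
from h import *
print(rel([.544,.178,.066],np.radians(-32)))
c=manip.get_calibration('wrist'); im,d=manip.get_image('wrist'); cv2.imwrite('pics/w6.png',im); np.savez('pics/w6.npz',d=d,**c)
P=cloud(c,d)
m=(P[...,2]>.086)&(P[...,2]<.1)&(P[...,0]>.4)&(P[...,0]<.65)&(P[...,1]>.05)&(P[...,1]<.3)
q=P[m][:,:2]; mu=q.mean(0); w,V=np.linalg.eigh(np.cov((q-mu).T)); a=V[:,1]; t=(q-mu)@a; print(mu,np.degrees(np.arctan2(a[1],a[0])),t.min(),t.max())
E
```

```text
time: 11.23
tcp_pos: [0.5435, 0.1751, 0.1932]
orientation: [-0.781, 1.568, -2.917]
wrist_force: [-0.0, 0.6, -1.2]
opening: 0.0442
11.2333 0.04422949284858075 [0.54353992 0.17508453 0.19318926] [-0.00578359  0.59465945 -1.16598942]
33 [374.6 213.1] [ 0.6389 -0.2797  0.0954] ang -14.372219559420268 r 0.12408335907767808
32 [315.5 276.5] [ 0.4854 -0.129   0.0952] ang 105.52164634413339 r 0.12443833814383735
35 [401.2 296.4] [ 0.4313 -0.3379  0.0948] ang -134.48032464086486 r 0.12473876702934016
ptr 105 [346.1 335.8] [ 0.333  -0.202   0.0403] [ 0.317 -0.217  0.033] [ 0.348 -0.186  0.046] ang 165.8259044730407 r 0.1915309374487579
{'shift': array([127.6,  -1.4,  -3.2]), 'rot0': array([-0.007,  0.001,  0.001]), 'rot3': array([ 3.134e+00,  2.000e-03, -2.000e-03])}
[0.5435035  0.17740109] 57.99181241012408 -0.03974265394524447 0.03361659278227764
```

View pics/w6.png

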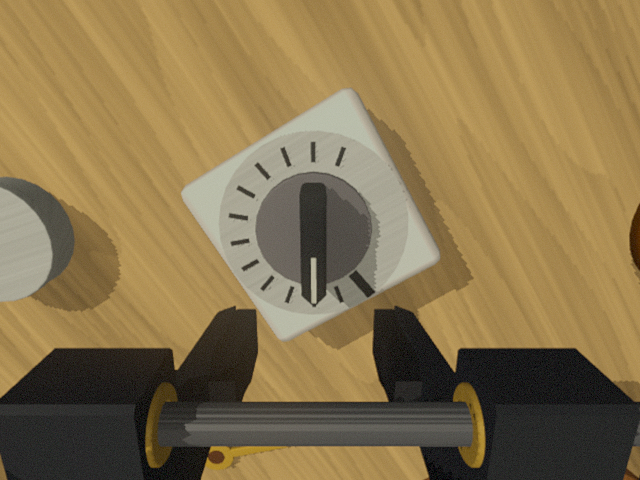

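The dial confirms as tick 2: off tick at (362,285), tick 1 at (338,294), nose at (314,302). The bar lies centred between the jaws. The three posts now give the phone bay at 165.56° against the pointer at 165.83°.

```bash
python3 -m handwheel '[[[0,0,0],[30,-1,-3],0.5],[[0,0,0],[60,-1,-3],0.5],[[0,0,0],[90,-1,-3],0.5],[[0,0,0],[110,-1,-3],0.5],[[0,0,0],[120,-1,-3],0.5],[[0,0,0],[127,-1,-3],0.5],[[0,0,0],[127,-1,-3],0.5],[[0,0,0],[127,-1,-3],0.1]]' 25
python3 -m handwheel '[[[0,0,0],[0,0,0],0.1],[[0,0,0],[0,0,0],0.1],[[0,0,0],[0,0,0],0.1],[[0,0,0],[0,0,0],0.1],[[0.04,0,0],[0,0,0],0.1],[[0.1,0,0],[0,0,0],0.1],[[0.17,0,0],[0,0,0],0.1],[[0.25,0,0],[0,0,0],0.1]]' 25
python3 -c "
from h import *
s,T,p=info(); print(s['opening'],p,T.T@s['wrist_force'],T.T@s['wrist_torque'],np.degrees(np.arctan2(T[1,1],T[0,1])))"
```

```text
time: 12.0
tcp_pos: [0.5454, 0.1784, 0.0683]
orientation: [2.239, 1.569, 0.102]
wrist_force: [-0.2, -1.1, -0.4]
opening: 0.0393
time: 12.67
tcp_pos: [0.5455, 0.1784, 0.0681]
orientation: [2.143, 1.569, -0.246]
wrist_force: [1.8, -2.5, 2.5]
opening: 0.0157
0.015685701570299086 [0.54547475 0.17840547 0.06807831] [-2.50581523  3.01471594  0.39703481] [-0.04735752 -0.26978754  0.45445263] -46.87738761501008
```

```bash
python3 -m handwheel '[[[0.1,0,0],[0,0,0],0.1],[[0.2,0,0],[0,0,0],0.1],[[0.3,0,0],[0,0,0],0.1],[[0.4,0,0],[0,0,0],0.1],[[0.5,0,0],[0,0,0],0.1],[[0.6,0,0],[0,0,0],0.1],[[0.7,0,0],[0,0,0],0.1],[[0.79,0,0],[0,0,0],0.1]]' 25
python3 -c "
from h import *
s,T,p=info(); print(s['opening'],p,T.T@s['wrist_force'],T.T@s['wrist_torque'],np.degrees(np.arctan2(T[1,1],T[0,1])))"
```

```text
time: 13.33
tcp_pos: [0.5462, 0.1766, 0.0681]
orientation: [2.291, 1.566, -0.889]
wrist_force: [2.7, -12.4, 1.7]
opening: 0.016
0.015986965749208288 [0.54615415 0.17658391 0.06806825] [-1.65348547 12.30392773 -3.22683576] [-0.1361887   0.44168958  2.03450307] -92.24272020897494
```

```bash
python3 -m handwheel '[[[0,0,0],[0,0,0],0.5],[[0,0,0],[0,0,0],0.5],[[0,0,0],[0,0,0],0.5],[[0,0,0],[0,0,0],0.5],[[0,0,0],[-20,0,0],0.5],[[0,0,0],[-50,0,0],0.5],[[0,0,0],[-90,0,0],0.5],[[0,0,0],[-130,0,0],0.5]]'
python3 chk.py 7
python3 - <<'E'
from h import *
c=manip.get_calibration('wrist'); im,d=manip.get_image('wrist'); cv2.imwrite('pics/w7.png',im); np.savez('pics/w7.npz',d=d,**c)
P=cloud(c,d)
m=(P[...,2]>.086)&(P[...,2]<.1)&(P[...,0]>.4)&(P[...,0]<.65)&(P[...,1]>.05)&(P[...,1]<.3)
q=P[m][:,:2]; mu=q.mean(0); w,V=np.linalg.eigh(np.cov((q-mu).T)); a=V[:,1]; t=(q-mu)@a; print(mu,np.degrees(np.arctan2(a[1],a[0])),t.min(),t.max())
E
```

```text
time: 14.0
tcp_pos: [0.5441, 0.1789, 0.1985]
orientation: [0.054, 1.569, -3.121]
wrist_force: [1.5, 0.1, 0.3]
opening: 0.0436
14.0 0.04364975911605947 [0.54407232 0.1788513  0.19851068] [1.50067138 0.08522991 0.31050204]
33 [374.6 213.1] [ 0.6391 -0.2798  0.0943] ang -14.39398807637403 r 0.12430193079755433
32 [315.5 276.5] [ 0.4854 -0.129   0.0954] ang 105.52164634413339 r 0.12443833814383735
36 [401.1 296.4] [ 0.4314 -0.3378  0.0943] ang -134.47973480339598 r 0.12459735149673128
ptr 106 [346.1 335.8] [ 0.333  -0.2022  0.04  ] [ 0.317 -0.217  0.034] [ 0.35  -0.187  0.046] ang 165.88392712525678 r 0.19148206182303348
[0.54370289 0.17691917] 177.79640358674007 -0.0338594311472976 0.04057454685728341
```

View pics/w7.png

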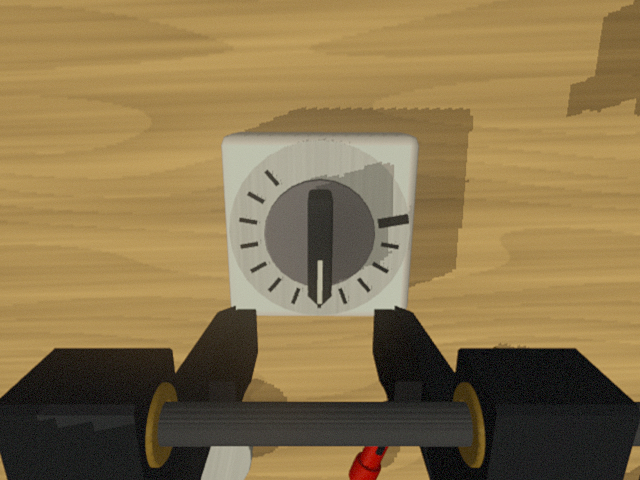

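View pics/t7.png

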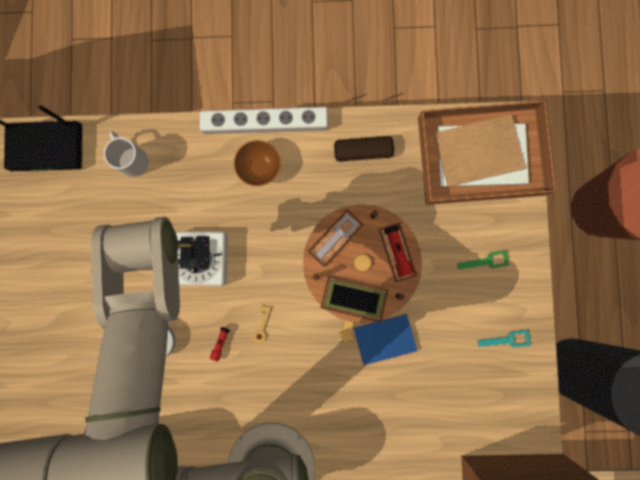

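The wrist view shows the off tick at (393,221), then short ticks at (389,246), (380,267), (364,284) and (342,296). The nose at (320,303) is on the fifth tick, and the sixth is at (295,296). The top view shows the phone at (355,297) facing the pointer at (346,336), with the bystanders where they were.

```bash
python3 - <<'E'
from h import *
a=cv2.imread('pics/top0.png').astype(int); b=cv2.imread('pics/t7.png').astype(int)
for n,(x0,y0,x1,y1) in dict(bowl=(232,138,284,188),key=(252,300,275,342),note=(360,318,415,365)).items(): print(n,np.abs(a-b)[y0:y1,x0:x1].mean())
print(manip.hand_in(), manip.get_state()['time'])
E
```

```text
bowl 4.936538461538461
key 28.541407867494826
note 19.930238555770472
the job is handed in; nothing more can be done
the job is handed in; nothing more can be done
```

The phone bay now lines up with the brass pointer and the timer dial rests on the fifth short tick. The job was handed in at about 14 s with the gripper open and clear, and no verdict was reported.

- **Carousel:** I pinched post0 and turned the tray about 182° clockwise. The last top-camera check put the phone bay at 165.6° and the pointer at 165.8°, a difference of about 0.3°. The wrist-camera check gave a difference of about 0.5°. The phone, torch and opener all showed in their bays.
- **Timer:** The dial stood at the second tick, so I turned it three clicks clockwise. After release its nose measured 177.8°, against about 178.2° for the fifth tick. Counting ticks in the close picture also gave five.
- **Bystanders:** The bowl, key and notebook look unmoved in the last top picture. My pixel-difference check was clean for the bowl but not for the key or notebook. I put that down to shadows from the arm, but it does not prove they stayed put. The arm partly hid the tin in that picture; the tool stayed well above it.
- **Slips:** One row of a turning move had its shift in the wrong slot, lifting the tool about 4 mm for an instant with no visible effect. The side load on the tool peaked at about 9 N during the tray turn and 12 N at the dial.

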